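# Start the board press's crank screw in its boss

### The job

Start the crank screw of the circuit-board press so that it does not cross-thread: take the crank's upright black grip lightly, never squeezing it harder than 20 N, and turn the crank backward (counter-clockwise seen from above) just until the screw climbs to the end of the thread and drops, then turn it forward (clockwise) one full turn from there. Finish with the gripper still holding the grip at that place; do not let go, and leave the jar, spool and screwdriver beside the press where they are.

Things in the scene. Friction and masses are not known exactly. Their poses are not given: they have to be found in the camera images.
- press: The fixed press: aluminium base plate 130 x 190 x 12 mm, and over it a bridge bar (180 x 36 mm, top 87 mm above the table) on two posts. Origin at the centre of the underside of the base; z up, y along the bridge. Its place and yaw differ each time.
- axis_top (a point): The point where the vertical screw axis passes the top face of the bridge, 87 mm above the table, straight above the press's origin. The crank turns about this axis.
- boss_top (a point): Top centre of the brass threaded boss (54 mm wide, top 54 mm above the table), below the bridge, into which the steel screw (25 mm thick) goes. Turned forward after the drop the screw is drawn down under the thread. Turned forward without having gone down, its lug strikes the end of the thread or rides on top of it.
- grip_mid (a point): Centre (half-way up) of the crank's grip: an upright black cylinder 18 mm thick, 40 mm tall, 40 mm from the screw axis on the end of a flat steel crank arm 24 mm wide, whose top is 23 mm below this point; nothing on the press rises more than 7 mm above that. The point is 147 mm above the table when joint screw reads 0, and rises and falls with the screw.
- grip: The same grip; origin at the centre of its lower end. It spins freely on its pin, so it can be carried round in a circle with the gripper's direction unchanged. A firm grip carries its weight (6 N) and keeps the screw from dropping: that load is then felt on the tool, and the screw goes down when the hand is lowered 8 mm or opened for a moment.
- crank (a joint): Crank angle about the screw axis, rad: 0 with the grip on the press's +x side, growing counter-clockwise seen from above (backward, loosening). It does not wrap; one turn is 6.28. It starts between -0.9 and 0.6. The thread ends at an angle that cannot be seen and differs each time, 1.6 to 4.7 rad backward from the start. Turning takes 1 to 3 N at the grip.
- screw (a joint): Height of screw, crank and grip, m, up positive; 0 with its lug on the very end (top) of the thread. Right-handed thread, 8 mm a turn (1.27 mm a rad), 1 mm play, yielding up to 1 mm under load: backward raises it to 0, and just past the thread's end it drops to -0.008, pressed by its weight (about 6 N). Forward from there draws it down 8 mm a turn. Stops at 0.0025 and -0.0238.
- flux_jar: Bystander: white jar, 48 mm wide, 55 mm tall, standing beside the press; origin at the centre of its underside.
- spool: Bystander: grey solder spool, 56 mm wide, 36 mm tall, standing on its flange on the other side of the press; origin at the centre of its underside.
- driver: Bystander: screwdriver with black handle, 160 mm long, lying behind the press as seen from the robot.
Things that resemble listed ones, but are neither listed nor needed, are in the scene too. There is more than one size of the press; the job needs the larger.

How it is judged:
By the outcome, as a careful person would: the job done as asked, in the order asked, and still so for the second after the job is handed in, while the arm keeps its last pose, push and grip.
It also fails if it takes over 61 s, if anything falls off the work surface, if the arm or the gripper's body presses on something with over 40 N, if the wrist force passes 120 N, or if a joint passes its speed limit or range.

### The arm

A 6-joint arm with a two-finger parallel gripper is mounted at the origin on the work surface. World frame = base frame: x ahead of the robot, y to its left, z up, the work surface at z = 0. Lengths are in m, angles in rad, forces in N, time in s.
With the tool pointing down it reaches from about 0.3 to 0.775 m from the base axis. Payload 14.6 kg.
Tool frame: the origin (TCP) lies between the finger pads; the fingertips stand 8 mm ahead of it and the grasp point (between the pads) lies 11 mm behind it; z points along the fingers, y is the direction in which the jaws open and shut (so a half turn about z gives the same grasp; the last joint's range is limited). The gripper opens to 94 mm and grips with 3 to 60 N. Pads are 16 mm wide; open, the fingers measure 119 mm over their backs; the gripper's body (75 mm by 177 mm) begins 78 mm behind the grasp point.
Start: joints at [1.194, 0.3, 1.521, -0, 1.321, -0.067], TCP at [0.168, 0.524, 0.213] pointing down, gripper open.
Joint ranges: [-3.03, 3.03], [-0.79, 2.21], [0.23, 2.52], [-1.04, 4.18], [0, 3.07], [-2.55, 2.55]. Speed limits (rad/s): [2.22, 2.22, 2.57, 3.14, 3.14, 3.14].

### API

Orientations are given as [roll, pitch, yaw] about the fixed x, y, z axes, in that order (R = Rz(yaw) Ry(pitch) Rx(roll)).
In Python, from station import ctrl, viewer, workorder gives the robot as it stands.
- The arm moves only by the tool play_rows, never from a script. Its argument "commands" is a list of rows, each an object of numbers: "dx", "dy", "dz": the shift along the tool's x, y, z in m; "ax", "ay", "az": the turn, a rotation vector about the tool's x, y, z in degrees. In form: [{"dx": .., "dy": .., "dz": .., "ax": .., "ay": .., "az": ..}, ...]. A call has exactly 5 rows; each row shifts and turns the pose as measured when the row begins, along the tool's axes as they then stand; what a row does not reach is not made up. A row lasts 1/12 s, in which the tool goes at most 41.7 mm and 7.16 degrees, less where a joint would pass 70% of its speed; a pose out of reach is approached as far as the arm can. A call with a gripper value outside its range is refused whole. "claw" is the opening, from 0 (shut) to 1 (fully open), set as the call begins (left out, the last holds). The fingers move at their own pace and stop on an object; "squeeze" is the grip in N (left out, the last holds). Time passes only in rows, so rows that do not move let the fingers close, or fill a call up. It gives the time, the measured TCP pose, the force and the opening at its end, in the units of the state.
- ctrl.get_obs(): the state, without advancing time (a new reading comes with each control period).
- viewer.camera(name): name is "scene" or "top" or "wrist"; returns the picture (400x640x3 uint8, red, green, blue); there is no depth.
- viewer.camera_model(name): a dict with "K" (3x3 intrinsics, pixels), "dist_coeffs" ([k1, k2, p1, p2, k3] as OpenCV has them; the pictures are not rectified), "pose" (4x4, takes a point from camera to world coordinates); the wrist camera has in their place "T_tool_cam" (4x4, takes a point from camera to tool coordinates, whose origin is the TCP and whose axes are the flange's). Camera axes: x right, y down, z forward; pixel columns grow to the right and rows downward; lengths in m; the calibration is good to about 2 mm. A picture is of the moment at which its call begins: read the wrist's pose just before it. camera_model takes no time and is no camera call.
- workorder.hand_in(): hands the job in, once; it reports no verdict.
The state is a dict: "time_s": time; "qpos": joint angles; "joint_vel": joint speeds; "tau": joint torques, N m; "ee_pos": TCP position; "eef_rot": TCP orientation; "force": force on the tool from outside, world axes, zero at the start; "moment": the same for the moment, N m; "grip_width": finger opening in m.
Only numpy, scipy, OpenCV 4.12 (cv2) and the standard library are available. Lean on these libraries where they do the work, as an engineer would, in place of code of your own. Each camera call takes 0.05 s, during which the arm holds its last target. There are 200 camera calls.

## Working session

There is one attempt and no reset: what is moved stays moved. The work goes in short steps, Python scripts to look and compute and a tool call to move; the robot and the scene stay as the last step left them, time stands still between calls to the robot, and variables do not carry over. Pictures are saved under pics/ and viewed, about 8 in all and at most 12, crops included, and the job is handed in when it is done.

Besides the shell and the picture viewer there is one more tool, called after "Request:" as a command line: name --argument value ..., lists and objects as JSON in quotes. play_rows: Moves the arm, as the interface text tells. Its arguments: {"type":"object","properties":{"commands":{"type":"array","items":{"type":"object","properties":{"dx":{"type":"number"},"dy":{"type":"number"},"dz":{"type":"number"},"ax":{"type":"number"},"ay":{"type":"number"},"az":{"type":"number"}}}},"claw":{"type":"number"},"squeeze":{"type":"number"}},"required":["commands"]}

```bash
ls; mkdir -p pics
python3 - <<'E'
from station import ctrl, viewer
import cv2,numpy as np
o=ctrl.get_obs();print(o)
for n in("scene","top"):
    im=viewer.camera(n);cv2.imwrite(f"pics/{n}0.png",im[:,:,::-1]);print(n,{k:np.round(v,4).tolist() for k,v in viewer.camera_model(n).items() if k in("K","dist_coeffs","pose")})
print(viewer.camera_model("wrist"))
a=[cv2.imread(f"pics/{n}0.png") for n in("scene","top")]
E
```

```text
pics
{'time_s': 0.0, 'qpos': array([ 1.19441976e+00,  3.00490351e-01,  1.52160602e+00,  2.73262178e-06,
        1.32071911e+00, -6.65868967e-02]), 'joint_vel': array([-0.00047064, -0.00019009,  0.00098158,  0.00106437, -0.00156673,
        0.00123037]), 'tau': array([ 4.70326063e-05, -5.31814206e+01, -3.52729189e+01,  7.07810232e-02,
        2.44234741e-02, -1.11682455e-04]), 'ee_pos': array([0.16756813, 0.52356923, 0.21286522]), 'eef_rot': array([-3.14037271e+00, -8.40049677e-05,  2.83180226e+00]), 'force': array([-0.63362601, -0.11234691, -0.22813455]), 'moment': array([-0.00253256, -0.00876054, -0.00670676]), 'grip_width': 0.09439053358633083}
scene {'K': [[385.1131, 0.0, 316.9201], [0.0, 385.1131, 202.2869], [0.0, 0.0, 1.0]], 'dist_coeffs': [-0.0226, 0.0, 0.0, 0.0, 0.0], 'pose': [[0.7743, 0.5392, -0.3313, 0.8323], [0.6327, -0.6488, 0.4229, -0.3073], [0.0131, -0.537, -0.8435, 0.8673], [0.0, 0.0, 0.0, 1.0]]}
top {'K': [[461.1056, 0.0, 312.1892], [0.0, 461.1056, 198.9926], [0.0, 0.0, 1.0]], 'dist_coeffs': [-0.1164, 0.0, 0.0, 0.0, 0.0], 'pose': [[0.028, -0.9814, 0.19, 0.317], [-0.9996, -0.0277, 0.0045, 0.0606], [0.0008, -0.1901, -0.9818, 1.1804], [0.0, 0.0, 0.0, 1.0]]}
{'K': array([[286.66902718,   0.        , 319.20072987],
       [  0.        , 286.66902718, 200.02272903],
       [  0.        ,   0.        ,   1.        ]]), 'dist_coeffs': array([0.00845348, 0.        , 0.        , 0.        , 0.        ]), 'T_tool_cam': array([[-7.80949148e-05, -9.72496023e-01, -2.32919468e-01,
         6.72881621e-02],
       [ 9.99999991e-01, -1.02381163e-04,  9.21793263e-05,
         3.15483742e-04],
       [-1.13490594e-04, -2.32919459e-01,  9.72496022e-01,
        -1.71462279e-01],
       [ 0.00000000e+00,  0.00000000e+00,  0.00000000e+00,
         1.00000000e+00]])}
```

View pics/scene0.png

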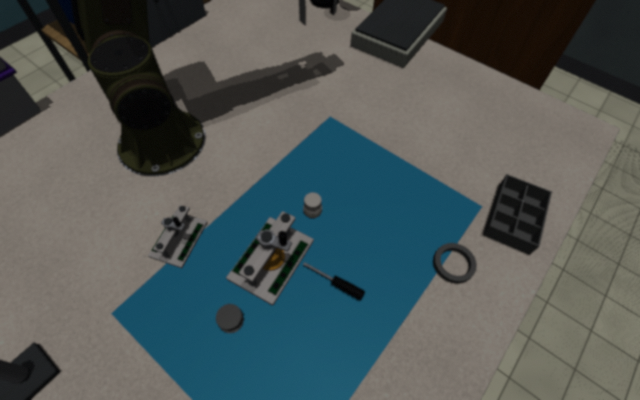

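View pics/top0.png

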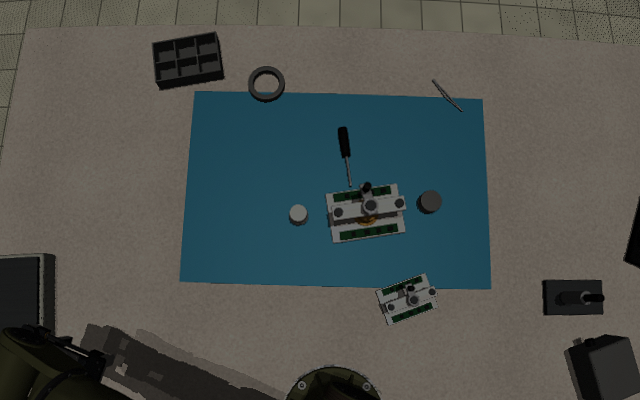

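Two presses: top view, the larger at (366,212) on the mat with jar, spool and driver round it, and a smaller look-alike at (407,298). The larger fits. I'll confirm it in an enlarged crop.

Run:
```python
import cv2,numpy as np
a=cv2.imread("pics/top0.png")[165:255,316:416];b=cv2.imread("pics/scene0.png")[200:310,220:320]
a=cv2.convertScaleAbs(cv2.resize(a,(400,360),interpolation=cv2.INTER_CUBIC),alpha=1.5);b=cv2.convertScaleAbs(cv2.resize(b,(400,440),interpolation=cv2.INTER_CUBIC),alpha=1.5)
c=np.zeros((440,800,3),np.uint8);c[:360,:400]=a;c[:,400:]=b
cv2.imwrite("pics/crop1.png",c)
```

```text
(no output)
```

View pics/crop1.png

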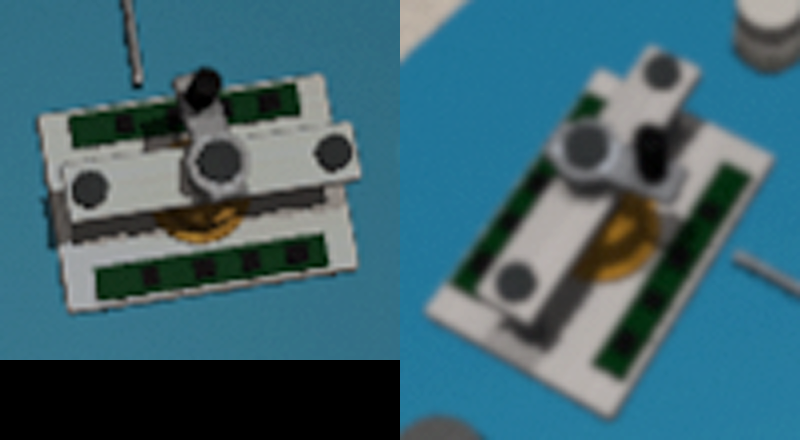

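The left crop shows the larger press: base corners at crop (38,115), (325,73), (357,268), (68,312), bolts at (89,189), (334,153), grip at (203,90). In the scene crop the grip is at (653,152). Triangulating next.

```bash
cat > h.py <<'E'
import cv2,numpy as np
from scipy.spatial.transform import Rotation as R
from station import ctrl, viewer
def ray(n,px,pose=None):
    m=viewer.camera_model(n)
    if pose is None: pose=m["pose"]
    u=cv2.undistortPoints(np.array([[px]],float),m["K"],m["dist_coeffs"])[0,0]
    return pose[:3,3],pose[:3,:3]@np.array([u[0],u[1],1])
def atz(n,px,z,pose=None):
    c,d=ray(n,px,pose);return c+d*(z-c[2])/d[2]
def tool():
    o=ctrl.get_obs();T=np.eye(4);T[:3,:3]=R.from_euler("xyz",o["eef_rot"]).as_matrix();T[:3,3]=o["ee_pos"];return T
def wpose(): return tool()@viewer.camera_model("wrist")["T_tool_cam"]
def tri(rs):
    A=0;b=0
    for c,d in rs:
        d=d/np.linalg.norm(d);P=np.eye(3)-np.outer(d,d);A=A+P;b=b+P@c
    return np.linalg.solve(A,b)
E
python3 - <<'E'
from h import *
t=lambda x,y:(316+x/4-.4,165+y/4-.4)
s=lambda x,y:(220+(x-400)/4-.4,200+y/4-.4)
P=np.array([atz("top",t(*p),.012) for p in[(38,115),(325,73),(357,268),(68,312)]]);print(P.round(4),"ctr",P.mean(0))
print([np.linalg.norm(P[i]-P[(i+1)%4]).round(4) for i in range(4)])
S=np.array([atz("scene",s(*p),.012) for p in[(772,158),(612,415),(428,310)]]);print(S)
B=np.array([atz("top",t(*p),.09) for p in[(89,189),(334,153)]]);print("bolts",B,B.mean(0))
v=P[0]-P[1];print("yaw",np.arctan2(v[1],v[0])-np.pi/2,"bolt",np.arctan2(*(B[0]-B[1])[[1,0]])-np.pi/2)
g=tri([ray("top",t(203,90)),ray("scene",s(653,152))]);print("grip tri",g,"at z.147",atz("top",t(203,90),.145),atz("scene",s(653,152),.145))
E
```

```text
[[ 0.5589  0.033   0.012 ]
 [ 0.5923 -0.1537  0.012 ]
 [ 0.4648 -0.1735  0.012 ]
 [ 0.4319  0.011   0.012 ]] ctr [ 0.51199191 -0.07078151  0.012     ]
[np.float64(0.1896), np.float64(0.129), np.float64(0.1875), np.float64(0.1289)]
[[ 0.55660051  0.03076612  0.012     ]
 [ 0.59044022 -0.15175277  0.012     ]
 [ 0.46506076 -0.17432332  0.012     ]]
bolts [[ 0.49839911  0.00326379  0.09      ]
 [ 0.52447114 -0.14446502  0.09      ]] [ 0.51143512 -0.07060061  0.09      ]
yaw 0.1765808307936263 bolt 0.17468690817437604
grip tri [ 0.54890974 -0.05864719  0.14431237] at z.147 [ 0.54879439 -0.05851735  0.145     ] [ 0.54914228 -0.05893556  0.145     ]
```

Measurements agree: base 189×129 mm, axis at about (0.5115, -0.0707), yaw 0.176. The grip is at (0.549, -0.0587, 0.144), radius 39 mm. I'll plan the travel to a hover with tool yaw π/2.

Run:
```python
import numpy as np
w=np.array([.549-.1676,-.0587-.5236])/20
for c in range(4):
    print([(round(1000*(np.cos(y)*w[0]+np.sin(y)*w[1]),1),round(1000*(np.sin(y)*w[0]-np.cos(y)*w[1]),1)) for y in [2.832-(5*c+k+.5)*.063 for k in range(5)]])
```

```text
[(np.float64(-27.7), np.float64(-21.1)), (np.float64(-29.0), np.float64(-19.3)), (np.float64(-30.1), np.float64(-17.4)), (np.float64(-31.2), np.float64(-15.5)), (np.float64(-32.1), np.float64(-13.5))]
[(np.float64(-32.9), np.float64(-11.4)), (np.float64(-33.5), np.float64(-9.3)), (np.float64(-34.0), np.float64(-7.2)), (np.float64(-34.4), np.float64(-5.1)), (np.float64(-34.7), np.float64(-2.9))]
[(np.float64(-34.8), np.float64(-0.7)), (np.float64(-34.8), np.float64(1.5)), (np.float64(-34.6), np.float64(3.7)), (np.float64(-34.3), np.float64(5.9)), (np.float64(-33.9), np.float64(8.0))]
[(np.float64(-33.3), np.float64(10.1)), (np.float64(-32.6), np.float64(12.2)), (np.float64(-31.8), np.float64(14.2)), (np.float64(-30.8), np.float64(16.2)), (np.float64(-29.7), np.float64(18.1))]
```

Request:
play_rows --commands '[{"dx": -0.028,"dy": -0.021,"az": 3.6},{"dx": -0.029,"dy": -0.019,"az": 3.6},{"dx": -0.03,"dy": -0.017,"az": 3.6},{"dx": -0.031,"dy": -0.0155,"az": 3.6},{"dx": -0.032,"dy": -0.0135,"az": 3.6}]' --claw 0.7 --squeeze 10

```text
validation failed for argument at $.co...
```

Request:
play_rows --commands '[{"dx": -0.033,"dy": -0.0115,"az": 3.6},{"dx": -0.0335,"dy": -0.009,"az": 3.6},{"dx": -0.034,"dy": -0.007,"az": 3.6},{"dx": -0.0345,"dy": -0.005,"az": 3.6},{"dx": -0.0345,"dy": -0.003,"az": 3.6}]'

```text
validation failed for argument at $.co...
```

Request:
play_rows --commands '[{"dx": -0.035,"dy": -0.001,"az": 3.6},{"dx": -0.035,"dy": 0.0015,"az": 3.6},{"dx": -0.0345,"dy": 0.004,"az": 3.6},{"dx": -0.034,"dy": 0.006,"az": 3.6},{"dx": -0.034,"dy": 0.008,"az": 3.6}]'

```text
validation failed for argument at $.co...
```

Request:
play_rows --commands '[{"dx": -0.028,"dy": -0.021,"dz": 0,"ax": 0,"ay": 0,"az": 3.6},{"dx": -0.029,"dy": -0.019,"dz": 0,"ax": 0,"ay": 0,"az": 3.6},{"dx": -0.03,"dy": -0.017,"dz": 0,"ax": 0,"ay": 0,"az": 3.6},{"dx": -0.031,"dy": -0.0155,"dz": 0,"ax": 0,"ay": 0,"az": 3.6},{"dx": -0.032,"dy": -0.0135,"dz": 0,"ax": 0,"ay": 0,"az": 3.6}]' --claw 0.7 --squeeze 10

```text
time_s: 0.52
ee_pos: [0.2668, 0.3793, 0.2104]
eef_rot: [-3.137, -0.0, 2.515]
force: [0.4, 0.2, -0.3]
grip_width: 0.0666
```

Request:
play_rows --commands '[{"dx": -0.033,"dy": -0.0115,"dz": 0,"ax": 0,"ay": 0,"az": 3.6},{"dx": -0.0335,"dy": -0.009,"dz": 0,"ax": 0,"ay": 0,"az": 3.6},{"dx": -0.034,"dy": -0.007,"dz": 0,"ax": 0,"ay": 0,"az": 3.6},{"dx": -0.0345,"dy": -0.005,"dz": 0,"ax": 0,"ay": 0,"az": 3.6},{"dx": -0.0345,"dy": -0.003,"dz": 0,"ax": 0,"ay": 0,"az": 3.6}]'

```text
time_s: 0.93
ee_pos: [0.3682, 0.2283, 0.21]
eef_rot: [-3.136, 0.002, 2.185]
force: [0.2, 0.1, -0.7]
grip_width: 0.066
```

Request:
play_rows --commands '[{"dx": -0.035,"dy": -0.001,"dz": 0,"ax": 0,"ay": 0,"az": 3.6},{"dx": -0.035,"dy": 0.0015,"dz": 0,"ax": 0,"ay": 0,"az": 3.6},{"dx": -0.0345,"dy": 0.004,"dz": 0,"ax": 0,"ay": 0,"az": 3.6},{"dx": -0.034,"dy": 0.006,"dz": 0,"ax": 0,"ay": 0,"az": 3.6},{"dx": -0.034,"dy": 0.008,"dz": 0,"ax": 0,"ay": 0,"az": 3.6}]'

```text
time_s: 1.35
ee_pos: [0.4678, 0.0747, 0.21]
eef_rot: [-3.136, 0.003, 1.855]
force: [-0.3, 0.3, -0.2]
grip_width: 0.0658
```

Request:
play_rows --commands '[{"dx": -0.03,"dy": 0.0095,"dz": 0,"ax": 0,"ay": 0,"az": 3.4},{"dx": -0.029,"dy": 0.011,"dz": 0,"ax": 0,"ay": 0,"az": 3.3},{"dx": -0.0285,"dy": 0.0125,"dz": 0,"ax": 0,"ay": 0,"az": 3.2},{"dx": -0.028,"dy": 0.014,"dz": 0,"ax": 0,"ay": 0,"az": 3.2},{"dx": -0.027,"dy": 0.015,"dz": 0,"ax": 0,"ay": 0,"az": 3.2}]'

```text
time_s: 1.77
ee_pos: [0.5549, -0.065, 0.2088]
eef_rot: [-3.135, 0.005, 1.553]
force: [0.2, 0.6, -0.0]
grip_width: 0.0656
```

Run:
```python
from h import *
T=wpose();print(ctrl.get_obs()["ee_pos"],ctrl.get_obs()["eef_rot"]);np.save("w1.npy",T)
im=viewer.camera("wrist");cv2.imwrite("pics/w1.png",im[:,:,::-1])
m=viewer.camera_model("wrist")
g=np.array([.549,-.0587,.163]);p=np.linalg.inv(T)@np.r_[g,1];print((m["K"]@p[:3])/p[2])
```

```text
[ 0.55491751 -0.06504771  0.20884647] [-3.13488175  0.00465434  1.55338686]
[311.90498406 211.20521026   1.        ]
```

View pics/w1.png

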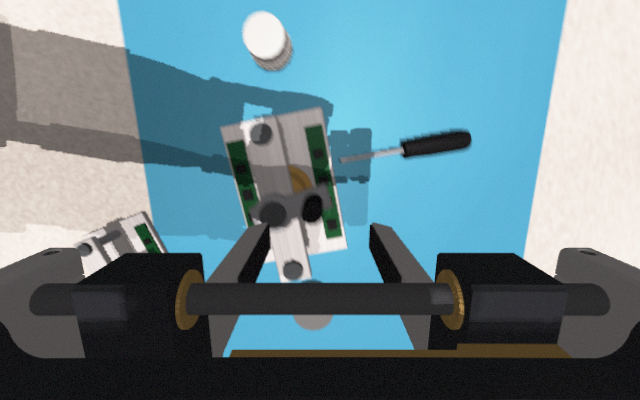

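The wrist view shows the grip's top at about (313,207), against a predicted (312,211), between the open fingers. That agrees to within about 2 mm. I'll square up, correct and descend.

Request:
play_rows --commands '[{"dx": 0.005,"dy": -0.0055,"dz": 0.01,"ax": 0.3,"ay": 0.2,"az": -1},{"dx": 0,"dy": 0,"dz": 0.01,"ax": 0,"ay": 0,"az": 0},{"dx": 0,"dy": 0,"dz": 0,"ax": 0,"ay": 0,"az": 0},{"dx": 0,"dy": 0,"dz": 0,"ax": 0,"ay": 0,"az": 0},{"dx": 0,"dy": 0,"dz": 0,"ax": 0,"ay": 0,"az": 0}]'

```text
time_s: 2.23
ee_pos: [0.5494, -0.0638, 0.184]
eef_rot: [-3.125, 0.001, 1.565]
force: [-0.3, 0.6, 0.1]
grip_width: 0.0657
```

Run:
```python
from h import *
T=wpose();o=ctrl.get_obs();print(o["ee_pos"],o["eef_rot"])
im=viewer.camera("wrist")
m=viewer.camera_model("wrist")
for z in(.159,.163):
    g=np.array([.549,-.0587,z]);p=np.linalg.inv(T)@np.r_[g,1];print((m["K"]@p[:3])/p[2])
np.save("w2.npy",T)
c=im[160:280,230:400,::-1];c=cv2.resize(c,(680,480),interpolation=cv2.INTER_CUBIC);cv2.imwrite("pics/w2.png",cv2.convertScaleAbs(c,alpha=1.6))
```

```text
[ 0.54940506 -0.06376761  0.18402734] [-3.12483389e+00  7.77352226e-04  1.56466722e+00]
[319.12833933 220.92275792   1.        ]
[319.02855013 222.65509938   1.        ]
```

View pics/w2.png

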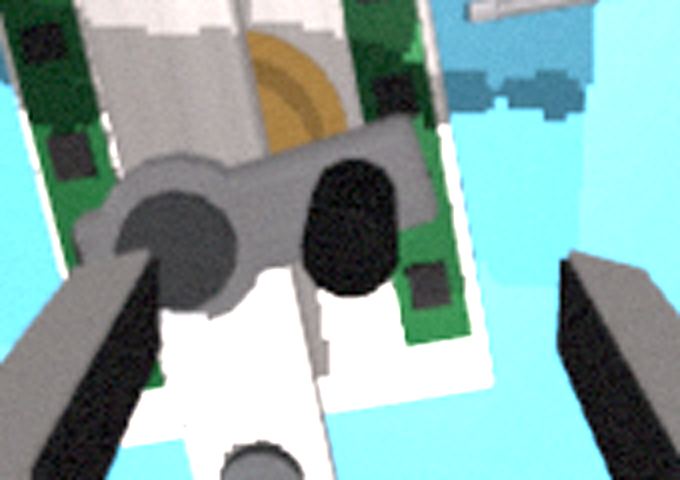

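The crop shows the grip's top centre at (350,248), which is full-image (317.5,222). The prediction was (319,222), so the pose is confirmed. Descending.

Request:
play_rows --commands '[{"dx": 0.005,"dy": -0.001,"dz": 0,"ax": -0.9,"ay": 0,"az": -0.4},{"dx": 0,"dy": 0,"dz": 0.01,"ax": 0,"ay": 0,"az": 0},{"dx": 0,"dy": 0,"dz": 0.01,"ax": 0,"ay": 0,"az": 0},{"dx": 0,"dy": 0,"dz": 0.008,"ax": 0,"ay": 0,"az": 0},{"dx": 0,"dy": 0,"dz": 0,"ax": 0,"ay": 0,"az": 0}]'

```text
time_s: 2.7
ee_pos: [0.5484, -0.0565, 0.1547]
eef_rot: [3.138, 0.001, 1.575]
force: [-0.2, -0.0, -0.3]
grip_width: 0.0655
```

Request:
play_rows --commands '[{"dx": -0.002,"dy": 0,"dz": 0.008,"ax": 0.2,"ay": 0,"az": 0.2},{"dx": 0,"dy": 0,"dz": 0.006,"ax": 0,"ay": 0,"az": 0},{"dx": 0,"dy": 0,"dz": 0,"ax": 0,"ay": 0,"az": 0},{"dx": 0,"dy": 0,"dz": 0,"ax": 0,"ay": 0,"az": 0},{"dx": 0,"dy": 0,"dz": 0,"ax": 0,"ay": 0,"az": 0}]'

```text
time_s: 3.12
ee_pos: [0.5482, -0.059, 0.138]
eef_rot: [-3.139, 0.001, 1.571]
force: [-0.2, -0.3, -0.1]
grip_width: 0.066
```

Request:
play_rows --commands '[{"dx": 0,"dy": 0,"dz": 0,"ax": 0,"ay": 0,"az": 0},{"dx": 0,"dy": 0,"dz": 0,"ax": 0,"ay": 0,"az": 0},{"dx": 0,"dy": 0,"dz": 0,"ax": 0,"ay": 0,"az": 0},{"dx": 0,"dy": 0,"dz": 0,"ax": 0,"ay": 0,"az": 0},{"dx": 0,"dy": 0,"dz": 0,"ax": 0,"ay": 0,"az": 0}]' --claw 0 --squeeze 10

```text
time_s: 3.53
ee_pos: [0.5487, -0.0592, 0.1391]
eef_rot: [-3.141, 0.001, 1.571]
force: [-0.4, -1.4, -0.4]
grip_width: 0.0357
```

Request:
play_rows --commands '[{"dx": 0,"dy": 0,"dz": 0,"ax": 0,"ay": 0,"az": 0},{"dx": 0,"dy": 0,"dz": 0,"ax": 0,"ay": 0,"az": 0},{"dx": 0,"dy": 0,"dz": 0,"ax": 0,"ay": 0,"az": 0},{"dx": 0,"dy": 0,"dz": 0,"ax": 0,"ay": 0,"az": 0},{"dx": 0,"dy": 0,"dz": 0,"ax": 0,"ay": 0,"az": 0}]'

```text
time_s: 3.95
ee_pos: [0.548, -0.0596, 0.1393]
eef_rot: [-3.14, 0.002, 1.571]
force: [-0.2, 0.7, 0.6]
grip_width: 0.0177
```

Grip held, width 17.7 mm. Angle is about 0.30 rad in world axes. Rows for backward turning, with tool dx = world Δy and dy = world Δx:

```bash
cat > arc.py <<'E'
import sys,numpy as np
from station import ctrl
C=np.array([.5115,-.0707]);r=.040
def rows(p,dphi,n=5):
    d=p-C;f=np.arctan2(d[1],d[0]);print("phi",f.round(3),"r",np.linalg.norm(d).round(4))
    for k in range(1,n+1):
        q=C+r*np.array([np.cos(f+dphi*k),np.sin(f+dphi*k)]);e=q-p;p=q;print("dx %.1f dy %.1f"%(e[1]*1e3,e[0]*1e3),end="; ")
    print()
if __name__=="__main__":
    o=ctrl.get_obs();print(o["ee_pos"].round(4),o["eef_rot"].round(3),o["force"].round(1))
    rows(o["ee_pos"][:2],float(sys.argv[1]),int(sys.argv[2]))
E
python3 arc.py .06 25
```

```text
[ 0.548  -0.0596  0.1393] [-3.140e+00  2.000e-03  1.571e+00] [-0.2  0.7  0.6]
phi 0.295 r 0.0382
dx 2.8 dy 1.0; dx 2.2 dy -0.9; dx 2.2 dy -1.0; dx 2.1 dy -1.2; dx 2.0 dy -1.3; dx 1.9 dy -1.4; dx 1.9 dy -1.5; dx 1.8 dy -1.6; dx 1.7 dy -1.7; dx 1.6 dy -1.8; dx 1.4 dy -1.9; dx 1.3 dy -2.0; dx 1.2 dy -2.1; dx 1.1 dy -2.1; dx 0.9 dy -2.2; dx 0.8 dy -2.3; dx 0.7 dy -2.3; dx 0.5 dy -2.3; dx 0.4 dy -2.4; dx 0.3 dy -2.4; dx 0.1 dy -2.4; dx -0.0 dy -2.4; dx -0.2 dy -2.4; dx -0.3 dy -2.4; dx -0.5 dy -2.4;
```

Request:
play_rows --commands '[{"dx": 0.0023,"dy": -0.0007,"dz": -0.0001,"ax": 0,"ay": 0,"az": 0},{"dx": 0.0022,"dy": -0.0009,"dz": -0.0001,"ax": 0,"ay": 0,"az": 0},{"dx": 0.0022,"dy": -0.001,"dz": -0.0001,"ax": 0,"ay": 0,"az": 0},{"dx": 0.0021,"dy": -0.0012,"dz": -0.0001,"ax": 0,"ay": 0,"az": 0},{"dx": 0.002,"dy": -0.0013,"dz": -0.0001,"ax": 0,"ay": 0,"az": 0}]'

```text
time_s: 4.37
ee_pos: [0.5432, -0.0485, 0.1397]
eef_rot: [-3.141, 0.003, 1.57]
force: [1.7, -1.5, -1.4]
grip_width: 0.0178
```

Request:
play_rows --commands '[{"dx": 0.0019,"dy": -0.0014,"dz": -0.0001,"ax": 0,"ay": 0,"az": 0},{"dx": 0.0019,"dy": -0.0015,"dz": -0.0001,"ax": 0,"ay": 0,"az": 0},{"dx": 0.0018,"dy": -0.0016,"dz": -0.0001,"ax": 0,"ay": 0,"az": 0},{"dx": 0.0017,"dy": -0.0017,"dz": -0.0001,"ax": 0,"ay": 0,"az": 0},{"dx": 0.0016,"dy": -0.0018,"dz": -0.0001,"ax": 0,"ay": 0,"az": 0}]'

```text
time_s: 4.78
ee_pos: [0.5342, -0.0384, 0.1402]
eef_rot: [-3.141, 0.003, 1.571]
force: [0.9, -3.4, -1.0]
grip_width: 0.0176
```

```bash
python3 arc.py .06 10
```

```text
[ 0.5342 -0.0384  0.1402] [-3.141e+00  3.000e-03  1.571e+00] [ 0.9 -3.4 -1. ]
phi 0.957 r 0.0395
dx 1.7 dy -1.7; dx 1.2 dy -2.1; dx 1.1 dy -2.1; dx 0.9 dy -2.2; dx 0.8 dy -2.3; dx 0.7 dy -2.3; dx 0.5 dy -2.3; dx 0.4 dy -2.4; dx 0.2 dy -2.4; dx 0.1 dy -2.4;
```

Request:
play_rows --commands '[{"dx": 0.0014,"dy": -0.0019,"dz": -0.0001,"ax": 0,"ay": 0,"az": 0},{"dx": 0.0012,"dy": -0.0021,"dz": -0.0001,"ax": 0,"ay": 0,"az": 0},{"dx": 0.0011,"dy": -0.0021,"dz": -0.0001,"ax": 0,"ay": 0,"az": 0},{"dx": 0.0009,"dy": -0.0022,"dz": -0.0001,"ax": 0,"ay": 0,"az": 0},{"dx": 0.0008,"dy": -0.0023,"dz": -0.0001,"ax": 0,"ay": 0,"az": 0}]'

```text
time_s: 5.2
ee_pos: [0.5226, -0.032, 0.1406]
eef_rot: [-3.141, 0.003, 1.571]
force: [0.9, -1.2, -3.1]
grip_width: 0.0181
```

Request:
play_rows --commands '[{"dx": 0.0006,"dy": -0.0023,"dz": -0.0001,"ax": 0,"ay": 0,"az": 0},{"dx": 0.0005,"dy": -0.0023,"dz": -0.0001,"ax": 0,"ay": 0,"az": 0},{"dx": 0.0003,"dy": -0.0024,"dz": -0.0001,"ax": 0,"ay": 0,"az": 0},{"dx": 0.0002,"dy": -0.0024,"dz": -0.0001,"ax": 0,"ay": 0,"az": 0},{"dx": 0.0,"dy": -0.0024,"dz": -0.0001,"ax": 0,"ay": 0,"az": 0}]'

```text
time_s: 5.62
ee_pos: [0.5095, -0.0298, 0.1411]
eef_rot: [-3.141, 0.002, 1.571]
force: [2.1, -0.8, -2.6]
grip_width: 0.0175
```

```bash
python3 arc.py .045 15
```

```text
[ 0.5095 -0.0298  0.1411] [-3.141e+00  2.000e-03  1.571e+00] [ 2.1 -0.8 -2.6]
phi 1.62 r 0.0409
dx -1.1 dy -1.7; dx -0.2 dy -1.8; dx -0.3 dy -1.8; dx -0.4 dy -1.8; dx -0.4 dy -1.7; dx -0.5 dy -1.7; dx -0.6 dy -1.7; dx -0.7 dy -1.7; dx -0.8 dy -1.6; dx -0.8 dy -1.6; dx -0.9 dy -1.6; dx -1.0 dy -1.5; dx -1.0 dy -1.5; dx -1.1 dy -1.4; dx -1.2 dy -1.4;
```

Turned 1.33 rad. From here I go in smaller steps with no commanded rise, so the thread itself lifts the hand and the load change will show.

Request:
play_rows --commands '[{"dx": -0.0003,"dy": -0.0018,"dz": 0.0001,"ax": 0,"ay": 0,"az": 0},{"dx": -0.0003,"dy": -0.0018,"dz": 0,"ax": 0,"ay": 0,"az": 0},{"dx": -0.0003,"dy": -0.0018,"dz": 0,"ax": 0,"ay": 0,"az": 0},{"dx": -0.0004,"dy": -0.0018,"dz": 0,"ax": 0,"ay": 0,"az": 0},{"dx": -0.0004,"dy": -0.0017,"dz": 0,"ax": 0,"ay": 0,"az": 0}]'

```text
time_s: 6.03
ee_pos: [0.4998, -0.031, 0.1413]
eef_rot: [3.141, 0.001, 1.571]
force: [2.0, 0.4, -0.3]
grip_width: 0.0178
```

Request:
play_rows --commands '[{"dx": -0.0006,"dy": -0.0017,"dz": 0,"ax": 0,"ay": 0,"az": 0},{"dx": -0.0006,"dy": -0.0017,"dz": 0,"ax": 0,"ay": 0,"az": 0},{"dx": -0.0007,"dy": -0.0017,"dz": 0,"ax": 0,"ay": 0,"az": 0},{"dx": -0.0008,"dy": -0.0016,"dz": 0,"ax": 0,"ay": 0,"az": 0},{"dx": -0.0008,"dy": -0.0016,"dz": 0,"ax": 0,"ay": 0,"az": 0}]'

```text
time_s: 6.45
ee_pos: [0.4907, -0.0345, 0.1416]
eef_rot: [3.14, 0.0, 1.571]
force: [2.4, 1.6, -0.5]
grip_width: 0.0179
```

Request:
play_rows --commands '[{"dx": -0.001,"dy": -0.0016,"dz": 0,"ax": 0,"ay": 0,"az": 0},{"dx": -0.001,"dy": -0.0016,"dz": 0,"ax": 0,"ay": 0,"az": 0},{"dx": -0.0011,"dy": -0.0015,"dz": 0,"ax": 0,"ay": 0,"az": 0},{"dx": -0.0012,"dy": -0.0015,"dz": 0,"ax": 0,"ay": 0,"az": 0},{"dx": -0.0013,"dy": -0.0014,"dz": 0,"ax": 0,"ay": 0,"az": 0}]'

```text
time_s: 6.87
ee_pos: [0.4823, -0.0405, 0.1419]
eef_rot: [3.14, -0.0, 1.571]
force: [1.3, 3.0, 0.5]
grip_width: 0.0178
```

Request:
play_rows --commands '[{"dx": -0.0014,"dy": -0.0013,"dz": 0,"ax": 0,"ay": 0,"az": 0},{"dx": -0.0014,"dy": -0.0013,"dz": 0,"ax": 0,"ay": 0,"az": 0},{"dx": -0.0015,"dy": -0.0012,"dz": 0,"ax": 0,"ay": 0,"az": 0},{"dx": -0.0015,"dy": -0.0012,"dz": 0,"ax": 0,"ay": 0,"az": 0},{"dx": -0.0016,"dy": -0.0011,"dz": 0,"ax": 0,"ay": 0,"az": 0}]'

```text
time_s: 7.28
ee_pos: [0.4756, -0.0485, 0.1422]
eef_rot: [3.14, -0.001, 1.571]
force: [1.3, 2.9, 0.9]
grip_width: 0.0179
```

Request:
play_rows --commands '[{"dx": -0.0016,"dy": -0.0009,"dz": 0,"ax": 0,"ay": 0,"az": 0},{"dx": -0.0017,"dy": -0.0008,"dz": 0,"ax": 0,"ay": 0,"az": 0},{"dx": -0.0017,"dy": -0.0008,"dz": 0,"ax": 0,"ay": 0,"az": 0},{"dx": -0.0018,"dy": -0.0007,"dz": 0,"ax": 0,"ay": 0,"az": 0},{"dx": -0.0018,"dy": -0.0006,"dz": 0,"ax": 0,"ay": 0,"az": 0}]'

```text
time_s: 7.7
ee_pos: [0.4712, -0.0578, 0.1424]
eef_rot: [3.14, -0.001, 1.571]
force: [1.2, 4.2, 3.5]
grip_width: 0.018
```

Request:
play_rows --commands '[{"dx": -0.0018,"dy": -0.0004,"dz": -0.0001,"ax": 0,"ay": 0,"az": 0},{"dx": -0.0018,"dy": -0.0003,"dz": 0,"ax": 0,"ay": 0,"az": 0},{"dx": -0.0019,"dy": -0.0003,"dz": 0,"ax": 0,"ay": 0,"az": 0},{"dx": -0.0019,"dy": -0.0002,"dz": 0,"ax": 0,"ay": 0,"az": 0},{"dx": -0.0019,"dy": -0.0001,"dz": 0,"ax": 0,"ay": 0,"az": 0}]'

```text
time_s: 8.12
ee_pos: [0.4694, -0.0679, 0.1427]
eef_rot: [3.141, -0.002, 1.571]
force: [-0.9, 4.5, 4.6]
grip_width: 0.018
```

Request:
play_rows --commands '[{"dx": -0.0019,"dy": 0.0001,"dz": -0.0001,"ax": 0,"ay": 0,"az": 0},{"dx": -0.0019,"dy": 0.0002,"dz": 0,"ax": 0,"ay": 0,"az": 0},{"dx": -0.0019,"dy": 0.0003,"dz": 0,"ax": 0,"ay": 0,"az": 0},{"dx": -0.0019,"dy": 0.0004,"dz": 0,"ax": 0,"ay": 0,"az": 0},{"dx": -0.0018,"dy": 0.0005,"dz": 0,"ax": 0,"ay": 0,"az": 0}]'

```text
time_s: 8.53
ee_pos: [0.4703, -0.0782, 0.143]
eef_rot: [-3.141, -0.002, 1.571]
force: [-2.6, 4.2, 5.3]
grip_width: 0.018
```

Request:
play_rows --commands '[{"dx": -0.0018,"dy": 0.0006,"dz": -0.0001,"ax": 0,"ay": 0,"az": 0},{"dx": -0.0018,"dy": 0.0006,"dz": 0,"ax": 0,"ay": 0,"az": 0},{"dx": -0.0018,"dy": 0.0007,"dz": 0,"ax": 0,"ay": 0,"az": 0},{"dx": -0.0017,"dy": 0.0008,"dz": 0,"ax": 0,"ay": 0,"az": 0},{"dx": -0.0017,"dy": 0.0009,"dz": 0,"ax": 0,"ay": 0,"az": 0}]'

```text
time_s: 8.95
ee_pos: [0.4737, -0.088, 0.1434]
eef_rot: [-3.14, -0.002, 1.571]
force: [-1.8, 5.6, 5.3]
grip_width: 0.0177
```

Request:
play_rows --commands '[{"dx": -0.0016,"dy": 0.001,"dz": -0.0001,"ax": 0,"ay": 0,"az": 0},{"dx": -0.0016,"dy": 0.0011,"dz": 0,"ax": 0,"ay": 0,"az": 0},{"dx": -0.0015,"dy": 0.0012,"dz": 0,"ax": 0,"ay": 0,"az": 0},{"dx": -0.0015,"dy": 0.0012,"dz": 0,"ax": 0,"ay": 0,"az": 0},{"dx": -0.0014,"dy": 0.0013,"dz": 0,"ax": 0,"ay": 0,"az": 0}]'

```text
time_s: 9.37
ee_pos: [0.4798, -0.097, 0.1428]
eef_rot: [-3.139, -0.001, 1.571]
force: [3.3, 3.1, -4.5]
grip_width: 0.0178
```

The load on the tool flipped from +5 N to -4.5 N and z sagged, so the thread has ended (φ≈3.6–3.88) and the hand now carries the screw. Lowering it 8 mm.

Request:
play_rows --commands '[{"dx": 0,"dy": 0,"dz": 0.0015,"ax": 0,"ay": 0,"az": 0},{"dx": 0,"dy": 0,"dz": 0.0015,"ax": 0,"ay": 0,"az": 0},{"dx": 0,"dy": 0,"dz": 0.0015,"ax": 0,"ay": 0,"az": 0},{"dx": 0,"dy": 0,"dz": 0,"ax": 0,"ay": 0,"az": 0},{"dx": 0,"dy": 0,"dz": 0,"ax": 0,"ay": 0,"az": 0}]'

```text
time_s: 9.78
ee_pos: [0.48, -0.0972, 0.136]
eef_rot: [-3.138, -0.002, 1.571]
force: [2.7, 1.2, -0.3]
grip_width: 0.0181
```

Request:
play_rows --commands '[{"dx": 0,"dy": 0,"dz": 0.0005,"ax": 0,"ay": 0,"az": 0},{"dx": 0,"dy": 0,"dz": 0.0003,"ax": 0,"ay": 0,"az": 0},{"dx": 0,"dy": 0,"dz": 0,"ax": 0,"ay": 0,"az": 0},{"dx": 0,"dy": 0,"dz": 0,"ax": 0,"ay": 0,"az": 0},{"dx": 0,"dy": 0,"dz": 0,"ax": 0,"ay": 0,"az": 0}]'

```text
time_s: 10.2
ee_pos: [0.4801, -0.0973, 0.136]
eef_rot: [-3.139, -0.001, 1.571]
force: [2.2, 1.9, -0.5]
grip_width: 0.0174
```

Run:
```python
from h import *
P=np.array([[.548,-.0596],[.5432,-.0485],[.5342,-.0384],[.5226,-.032],[.5095,-.0298],[.4998,-.031],[.4907,-.0345],[.4823,-.0405],[.4756,-.0485],[.4712,-.0578],[.4694,-.0679],[.4703,-.0782],[.4737,-.088],[.4798,-.097]])
A=np.c_[2*P,np.ones(len(P))];s=np.linalg.lstsq(A,(P**2).sum(1),rcond=None)[0];print("C",s[:2],"r",np.sqrt(s[2]+s[0]**2+s[1]**2))
d=P-s[:2];print(np.unwrap(np.arctan2(d[:,1],d[:,0])).round(3))
T=wpose();o=ctrl.get_obs();print(o["ee_pos"],o["force"])
im=viewer.camera("wrist");im2=viewer.camera("scene")
c=cv2.resize(im[150:300,220:420,::-1],(533,400),interpolation=cv2.INTER_CUBIC)
cv2.imwrite("pics/w3.png",cv2.convertScaleAbs(c,alpha=1.5))
```

```text
C [ 0.50939405 -0.06988312] r 0.040035918598672865
[0.26  0.564 0.903 1.235 1.568 1.813 2.057 2.316 2.577 2.835 3.092 3.351
 3.611 3.883]
[ 0.48009583 -0.09731377  0.13603543] [ 2.24914107  1.85754164 -0.51274134]
```

View pics/w3.png

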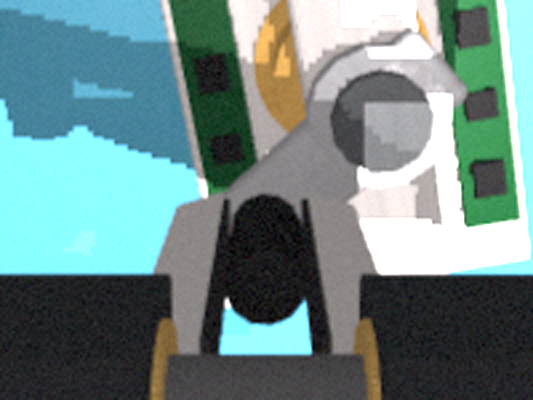

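Circle fit gives r = 40.04 mm, centre (0.5094, -0.0699). The crop shows the grip, top at (267,255), held between both pads. z fell 7.4 mm with no resisting force, and further lowering was blocked, so the screw has dropped. Now forward by 2π, with target φ≈-2.43.

```bash
sed -i 's/^C=.*/C=np.array([.5094,-.0699]);r=.040/' arc.py; python3 arc.py -.1 63
```

```text
[ 0.4801 -0.0973  0.136 ] [-3.139e+00 -1.000e-03  1.571e+00] [ 2.6  2.2 -1.5]
phi -2.39 r 0.0401
dx 3.1 dy -2.5; dx 3.3 dy -2.3; dx 3.5 dy -1.9; dx 3.7 dy -1.6; dx 3.8 dy -1.2; dx 3.9 dy -0.8; dx 4.0 dy -0.4; dx 4.0 dy -0.0; dx 4.0 dy 0.4; dx 3.9 dy 0.8; dx 3.8 dy 1.2; dx 3.7 dy 1.5; dx 3.5 dy 1.9; dx 3.3 dy 2.3; dx 3.1 dy 2.6; dx 2.8 dy 2.9; dx 2.5 dy 3.1; dx 2.2 dy 3.4; dx 1.8 dy 3.6; dx 1.5 dy 3.7; dx 1.1 dy 3.9; dx 0.7 dy 3.9; dx 0.3 dy 4.0; dx -0.1 dy 4.0; dx -0.5 dy 4.0; dx -0.9 dy 3.9; dx -1.3 dy 3.8; dx -1.7 dy 3.6; dx -2.0 dy 3.5; dx -2.3 dy 3.2; dx -2.7 dy 3.0; dx -2.9 dy 2.7; dx -3.2 dy 2.4; dx -3.4 dy 2.1; dx -3.6 dy 1.7; dx -3.8 dy 1.3; dx -3.9 dy 1.0; dx -4.0 dy 0.6; dx -4.0 dy 0.2; dx -4.0 dy -0.2; dx -3.9 dy -0.6; dx -3.9 dy -1.0; dx -3.7 dy -1.4; dx -3.6 dy -1.8; dx -3.4 dy -2.1; dx -3.2 dy -2.4; dx -2.9 dy -2.7; dx -2.6 dy -3.0; dx -2.3 dy -3.3; dx -2.0 dy -3.5; dx -1.6 dy -3.7; dx -1.2 dy -3.8; dx -0.9 dy -3.9; dx -0.5 dy -4.0; dx -0.1 dy -4.0; dx 0.3 dy -4.0; dx 0.7 dy -3.9; dx 1.1 dy -3.8; dx 1.5 dy -3.7; dx 1.9 dy -3.5; dx 2.2 dy -3.3; dx 2.5 dy -3.1; dx 2.8 dy -2.8;
```

Request:
play_rows --commands '[{"dx": 0.0015,"dy": -0.0013,"dz": 0.0001,"ax": 0,"ay": 0,"az": 0},{"dx": 0.0016,"dy": -0.0012,"dz": 0.0001,"ax": 0,"ay": 0,"az": 0},{"dx": 0.0017,"dy": -0.0012,"dz": 0.0001,"ax": 0,"ay": 0,"az": 0},{"dx": 0.0017,"dy": -0.0011,"dz": 0.0001,"ax": 0,"ay": 0,"az": 0},{"dx": 0.0018,"dy": -0.001,"dz": 0.0001,"ax": 0,"ay": 0,"az": 0}]'

```text
time_s: 10.72
ee_pos: [0.4743, -0.0892, 0.1357]
eef_rot: [-3.141, 0.001, 1.571]
force: [2.8, -0.1, -0.7]
grip_width: 0.0176
```

Request:
play_rows --commands '[{"dx": 0.0018,"dy": -0.0009,"dz": 0.0001,"ax": 0,"ay": 0,"az": 0},{"dx": 0.0019,"dy": -0.0008,"dz": 0.0001,"ax": 0,"ay": 0,"az": 0},{"dx": 0.0019,"dy": -0.0007,"dz": 0.0001,"ax": 0,"ay": 0,"az": 0},{"dx": 0.0019,"dy": -0.0005,"dz": 0.0001,"ax": 0,"ay": 0,"az": 0},{"dx": 0.002,"dy": -0.0004,"dz": 0.0001,"ax": 0,"ay": 0,"az": 0}]'

```text
time_s: 11.13
ee_pos: [0.4704, -0.079, 0.1353]
eef_rot: [-3.141, 0.001, 1.571]
force: [3.1, -1.9, 0.8]
grip_width: 0.0178
```

```bash
python3 arc.py -.09 10
```

```text
[ 0.4704 -0.079   0.1353] [-3.141e+00  1.000e-03  1.571e+00] [ 3.1 -1.9  0.8]
phi -2.912 r 0.0401
dx 3.6 dy -0.6; dx 3.6 dy -0.3; dx 3.6 dy -0.0; dx 3.6 dy 0.3; dx 3.5 dy 0.6; dx 3.5 dy 0.9; dx 3.4 dy 1.3; dx 3.2 dy 1.5; dx 3.1 dy 1.8; dx 2.9 dy 2.1;
```

Passed back under the thread's end without a strike, and z is falling as it should. Continuing.

Request:
play_rows --commands '[{"dx": 0.0036,"dy": -0.0006,"dz": 0.0001,"ax": 0,"ay": 0,"az": 0},{"dx": 0.0036,"dy": -0.0003,"dz": 0.0001,"ax": 0,"ay": 0,"az": 0},{"dx": 0.0036,"dy": 0,"dz": 0.0001,"ax": 0,"ay": 0,"az": 0},{"dx": 0.0036,"dy": 0.0003,"dz": 0.0001,"ax": 0,"ay": 0,"az": 0},{"dx": 0.0035,"dy": 0.0006,"dz": 0.0001,"ax": 0,"ay": 0,"az": 0}]'

```text
time_s: 11.55
ee_pos: [0.4704, -0.0598, 0.1348]
eef_rot: [-3.141, 0.002, 1.57]
force: [4.9, -3.3, -2.6]
grip_width: 0.0176
```

Request:
play_rows --commands '[{"dx": 0.0034,"dy": 0.001,"dz": 0.0001,"ax": 0,"ay": 0,"az": 0},{"dx": 0.0033,"dy": 0.0014,"dz": 0.0001,"ax": 0,"ay": 0,"az": 0},{"dx": 0.0032,"dy": 0.0017,"dz": 0.0001,"ax": 0,"ay": 0,"az": 0},{"dx": 0.003,"dy": 0.002,"dz": 0.0001,"ax": 0,"ay": 0,"az": 0},{"dx": 0.0028,"dy": 0.0023,"dz": 0.0001,"ax": 0,"ay": 0,"az": 0}]'

```text
time_s: 11.97
ee_pos: [0.4795, -0.0428, 0.1341]
eef_rot: [3.141, 0.004, 1.571]
force: [2.9, -5.3, -2.3]
grip_width: 0.0177
```

```bash
python3 arc.py -.09 10
```

```text
[ 0.4795 -0.0428  0.1341] [3.141 0.004 1.571] [ 2.9 -5.3 -2.3]
phi 2.405 r 0.0403
dx 2.4 dy 2.8; dx 2.3 dy 2.8; dx 2.1 dy 3.0; dx 1.8 dy 3.1; dx 1.5 dy 3.3; dx 1.2 dy 3.4; dx 0.9 dy 3.5; dx 0.6 dy 3.6; dx 0.2 dy 3.6; dx -0.1 dy 3.6;
```

Request:
play_rows --commands '[{"dx": 0.0024,"dy": 0.0027,"dz": 0.0002,"ax": 0,"ay": 0,"az": 0},{"dx": 0.0023,"dy": 0.0028,"dz": 0.0001,"ax": 0,"ay": 0,"az": 0},{"dx": 0.0021,"dy": 0.003,"dz": 0.0002,"ax": 0,"ay": 0,"az": 0},{"dx": 0.0018,"dy": 0.0031,"dz": 0.0001,"ax": 0,"ay": 0,"az": 0},{"dx": 0.0015,"dy": 0.0033,"dz": 0.0001,"ax": 0,"ay": 0,"az": 0}]'

```text
time_s: 12.38
ee_pos: [0.4947, -0.0324, 0.1334]
eef_rot: [-3.139, 0.007, 1.571]
force: [-1.4, -6.2, 1.2]
grip_width: 0.0179
```

Request:
play_rows --commands '[{"dx": 0.0011,"dy": 0.0034,"dz": 0.0001,"ax": 0,"ay": 0,"az": 0},{"dx": 0.0008,"dy": 0.0035,"dz": 0.0001,"ax": 0,"ay": 0,"az": 0},{"dx": 0.0005,"dy": 0.0036,"dz": 0.0001,"ax": 0,"ay": 0,"az": 0},{"dx": 0.0001,"dy": 0.0036,"dz": 0.0001,"ax": 0,"ay": 0,"az": 0},{"dx": -0.0002,"dy": 0.0036,"dz": 0.0001,"ax": 0,"ay": 0,"az": 0}]'

```text
time_s: 12.8
ee_pos: [0.5115, -0.0298, 0.1328]
eef_rot: [-3.133, 0.009, 1.571]
force: [-3.8, -3.5, 3.2]
grip_width: 0.0177
```

```bash
python3 arc.py -.09 10
```

```text
[ 0.5115 -0.0298  0.1328] [-3.133  0.009  1.571] [-3.8 -3.5  3.2]
phi 1.518 r 0.0402
dx -0.5 dy 3.6; dx -0.7 dy 3.5; dx -1.0 dy 3.5; dx -1.3 dy 3.4; dx -1.6 dy 3.2; dx -1.9 dy 3.1; dx -2.1 dy 2.9; dx -2.4 dy 2.7; dx -2.6 dy 2.5; dx -2.8 dy 2.2;
```

Request:
play_rows --commands '[{"dx": -0.0005,"dy": 0.0036,"dz": 0.0001,"ax": -0.2,"ay": 0.2,"az": 0},{"dx": -0.0007,"dy": 0.0035,"dz": 0.0001,"ax": -0.2,"ay": 0.2,"az": 0},{"dx": -0.001,"dy": 0.0035,"dz": 0.0001,"ax": 0,"ay": 0,"az": 0},{"dx": -0.0013,"dy": 0.0034,"dz": 0.0001,"ax": 0,"ay": 0,"az": 0},{"dx": -0.0016,"dy": 0.0032,"dz": 0.0001,"ax": 0,"ay": 0,"az": 0}]'

```text
time_s: 13.22
ee_pos: [0.5281, -0.0343, 0.1322]
eef_rot: [-3.134, -0.0, 1.572]
force: [-4.2, -1.8, 4.1]
grip_width: 0.0174
```

Request:
play_rows --commands '[{"dx": -0.0019,"dy": 0.003,"dz": 0.0001,"ax": 0,"ay": 0,"az": 0},{"dx": -0.0022,"dy": 0.0028,"dz": 0.0001,"ax": 0,"ay": 0,"az": 0},{"dx": -0.0025,"dy": 0.0026,"dz": 0.0001,"ax": 0,"ay": 0,"az": 0},{"dx": -0.0027,"dy": 0.0024,"dz": 0.0001,"ax": 0,"ay": 0,"az": 0},{"dx": -0.0029,"dy": 0.0021,"dz": 0.0001,"ax": 0,"ay": 0,"az": 0}]'

```text
time_s: 13.63
ee_pos: [0.541, -0.0452, 0.1316]
eef_rot: [-3.131, -0.004, 1.573]
force: [-3.4, 1.2, 1.2]
grip_width: 0.0175
```

```bash
python3 arc.py -.09 10
```

```text
[ 0.541  -0.0452  0.1316] [-3.131 -0.004  1.573] [-3.4  1.2  1.2]
phi 0.664 r 0.0401
dx -3.0 dy 2.0; dx -3.1 dy 1.8; dx -3.3 dy 1.5; dx -3.4 dy 1.2; dx -3.5 dy 0.9; dx -3.5 dy 0.6; dx -3.6 dy 0.3; dx -3.6 dy -0.0; dx -3.6 dy -0.4; dx -3.5 dy -0.7;
```

Request:
play_rows --commands '[{"dx": -0.003,"dy": 0.0019,"dz": 0.0001,"ax": -0.3,"ay": -0.1,"az": 0},{"dx": -0.0031,"dy": 0.0017,"dz": 0.0001,"ax": -0.2,"ay": 0,"az": 0},{"dx": -0.0033,"dy": 0.0014,"dz": 0.0001,"ax": 0,"ay": 0,"az": 0},{"dx": -0.0034,"dy": 0.0011,"dz": 0.0001,"ax": 0,"ay": 0,"az": 0},{"dx": -0.0035,"dy": 0.0008,"dz": 0.0001,"ax": 0,"ay": 0,"az": 0}]'

```text
time_s: 14.05
ee_pos: [0.5485, -0.0614, 0.1311]
eef_rot: [-3.14, -0.005, 1.573]
force: [-4.5, 3.6, 5.7]
grip_width: 0.0178
```

Request:
play_rows --commands '[{"dx": -0.0036,"dy": 0.0004,"dz": 0.0001,"ax": 0,"ay": 0,"az": 0},{"dx": -0.0036,"dy": 0.0001,"dz": 0.0001,"ax": 0,"ay": 0,"az": 0},{"dx": -0.0036,"dy": -0.0002,"dz": 0.0001,"ax": 0,"ay": 0,"az": 0},{"dx": -0.0036,"dy": -0.0006,"dz": 0.0001,"ax": 0,"ay": 0,"az": 0},{"dx": -0.0035,"dy": -0.0009,"dz": 0.0001,"ax": 0,"ay": 0,"az": 0}]'

```text
time_s: 14.47
ee_pos: [0.5481, -0.0805, 0.1305]
eef_rot: [-3.141, -0.006, 1.573]
force: [-1.6, 5.1, 5.5]
grip_width: 0.0179
```

```bash
python3 arc.py -.09 10
```

```text
[ 0.5481 -0.0805  0.1305] [-3.141 -0.006  1.573] [-1.6  5.1  5.5]
phi -0.267 r 0.0401
dx -3.4 dy -1.2; dx -3.3 dy -1.4; dx -3.2 dy -1.7; dx -3.0 dy -2.0; dx -2.8 dy -2.2; dx -2.6 dy -2.5; dx -2.4 dy -2.7; dx -2.1 dy -2.9; dx -1.8 dy -3.1; dx -1.6 dy -3.2;
```

Request:
play_rows --commands '[{"dx": -0.0034,"dy": -0.0012,"dz": 0,"ax": 0,"ay": -0.2,"az": 0},{"dx": -0.0033,"dy": -0.0014,"dz": 0.0001,"ax": 0,"ay": 0,"az": 0},{"dx": -0.0032,"dy": -0.0018,"dz": 0.0001,"ax": 0,"ay": 0,"az": 0},{"dx": -0.003,"dy": -0.0021,"dz": 0.0001,"ax": 0,"ay": 0,"az": 0},{"dx": -0.0028,"dy": -0.0024,"dz": 0.0001,"ax": 0,"ay": 0,"az": 0}]'

```text
time_s: 14.88
ee_pos: [0.5385, -0.0975, 0.13]
eef_rot: [3.141, -0.003, 1.573]
force: [-2.1, 4.7, 2.8]
grip_width: 0.0176
```

Request:
play_rows --commands '[{"dx": -0.0025,"dy": -0.0026,"dz": 0.0001,"ax": 0,"ay": 0,"az": 0},{"dx": -0.0022,"dy": -0.0028,"dz": 0.0001,"ax": 0,"ay": 0,"az": 0},{"dx": -0.0019,"dy": -0.003,"dz": 0.0001,"ax": 0,"ay": 0,"az": 0},{"dx": -0.0016,"dy": -0.0032,"dz": 0.0001,"ax": 0,"ay": 0,"az": 0},{"dx": -0.0013,"dy": -0.0033,"dz": 0.0001,"ax": 0,"ay": 0,"az": 0}]'

```text
time_s: 15.3
ee_pos: [0.523, -0.1077, 0.1294]
eef_rot: [3.139, -0.004, 1.573]
force: [1.4, 6.5, 2.2]
grip_width: 0.0179
```

```bash
python3 arc.py -.09 10
```

```text
[ 0.523  -0.1077  0.1294] [ 3.139 -0.004  1.573] [1.4 6.5 2.2]
phi -1.224 r 0.0402
dx -0.9 dy -3.5; dx -0.8 dy -3.5; dx -0.4 dy -3.6; dx -0.1 dy -3.6; dx 0.2 dy -3.6; dx 0.5 dy -3.6; dx 0.8 dy -3.5; dx 1.2 dy -3.4; dx 1.5 dy -3.3; dx 1.8 dy -3.1;
```

Request:
play_rows --commands '[{"dx": -0.001,"dy": -0.0035,"dz": 0.0001,"ax": 0,"ay": 0,"az": 0},{"dx": -0.0007,"dy": -0.0035,"dz": 0.0001,"ax": 0,"ay": 0,"az": 0},{"dx": -0.0003,"dy": -0.0036,"dz": 0.0001,"ax": 0,"ay": 0,"az": 0},{"dx": 0,"dy": -0.0036,"dz": 0.0001,"ax": 0,"ay": 0,"az": 0},{"dx": 0.0003,"dy": -0.0036,"dz": 0.0001,"ax": 0,"ay": 0,"az": 0}]'

```text
time_s: 15.72
ee_pos: [0.5054, -0.1099, 0.1288]
eef_rot: [3.134, -0.005, 1.573]
force: [1.5, 4.9, -0.1]
grip_width: 0.0177
```

Request:
play_rows --commands '[{"dx": 0.0007,"dy": -0.0035,"dz": 0.0001,"ax": 0,"ay": 0,"az": 0},{"dx": 0.001,"dy": -0.0034,"dz": 0.0001,"ax": 0,"ay": 0,"az": 0},{"dx": 0.0013,"dy": -0.0033,"dz": 0.0001,"ax": 0,"ay": 0,"az": 0},{"dx": 0.0016,"dy": -0.0032,"dz": 0.0001,"ax": 0,"ay": 0,"az": 0},{"dx": 0.0019,"dy": -0.003,"dz": 0.0001,"ax": 0,"ay": 0,"az": 0}]'

```text
time_s: 16.13
ee_pos: [0.4893, -0.1046, 0.1283]
eef_rot: [3.129, -0.004, 1.573]
force: [3.3, 0.6, -0.9]
grip_width: 0.0176
```

```bash
python3 arc.py -.05 5
```

```text
[ 0.4893 -0.1046  0.1283] [ 3.129 -0.004  1.573] [ 3.3  0.6 -0.9]
phi -2.095 r 0.0401
dx 1.1 dy -1.6; dx 1.1 dy -1.7; dx 1.2 dy -1.6; dx 1.3 dy -1.5; dx 1.4 dy -1.5;
```

Request:
play_rows --commands '[{"dx": 0.0016,"dy": -0.0025,"dz": 0.0001,"ax": 0.3,"ay": -0.1,"az": 0},{"dx": 0.0018,"dy": -0.0024,"dz": 0.0001,"ax": 0.2,"ay": 0,"az": 0},{"dx": 0.0019,"dy": -0.0022,"dz": 0.0001,"ax": 0,"ay": 0,"az": 0},{"dx": 0.002,"dy": -0.002,"dz": 0.0001,"ax": 0,"ay": 0,"az": 0},{"dx": 0,"dy": 0,"dz": 0,"ax": 0,"ay": 0,"az": 0}]'

```text
time_s: 16.55
ee_pos: [0.4796, -0.097, 0.1279]
eef_rot: [3.136, -0.001, 1.572]
force: [1.7, 4.1, -0.1]
grip_width: 0.0179
```

```bash
python3 arc.py -.02 5
```

```text
[ 0.4796 -0.097   0.1279] [ 3.136e+00 -1.000e-03  1.572e+00] [ 1.7  4.1 -0.1]
phi -2.404 r 0.0402
dx 0.7 dy -0.4; dx 0.6 dy -0.5; dx 0.6 dy -0.5; dx 0.6 dy -0.5; dx 0.6 dy -0.5;
```

Request:
play_rows --commands '[{"dx": 0.0009,"dy": -0.0008,"dz": 0,"ax": 0,"ay": 0,"az": 0},{"dx": 0.0008,"dy": -0.0007,"dz": 0,"ax": 0,"ay": 0,"az": 0},{"dx": 0,"dy": 0,"dz": 0,"ax": 0,"ay": 0,"az": 0},{"dx": 0,"dy": 0,"dz": 0,"ax": 0,"ay": 0,"az": 0},{"dx": 0,"dy": 0,"dz": 0,"ax": 0,"ay": 0,"az": 0}]'

```text
time_s: 16.97
ee_pos: [0.4781, -0.0952, 0.1278]
eef_rot: [3.136, -0.0, 1.572]
force: [3.6, 1.3, 0.3]
grip_width: 0.018
```

```bash
python3 arc.py -.02 1
python3 - <<'E'
from h import *
a=viewer.camera("scene")[150:340,150:390,::-1];w=viewer.camera("wrist")[:,:,::-1]
c=np.zeros((400,800,3),np.uint8);c[:317,:400]=cv2.resize(a,(400,317));c[:,400:]=cv2.resize(w[100:300,220:420],(400,400))
cv2.imwrite("pics/end.png",cv2.convertScaleAbs(c,alpha=1.4))
E
```

```text
[ 0.4781 -0.0952  0.1278] [ 3.136 -0.     1.572] [3.6 1.3 0.3]
phi -2.462 r 0.0402
dx 0.8 dy -0.3;
```

View pics/end.png

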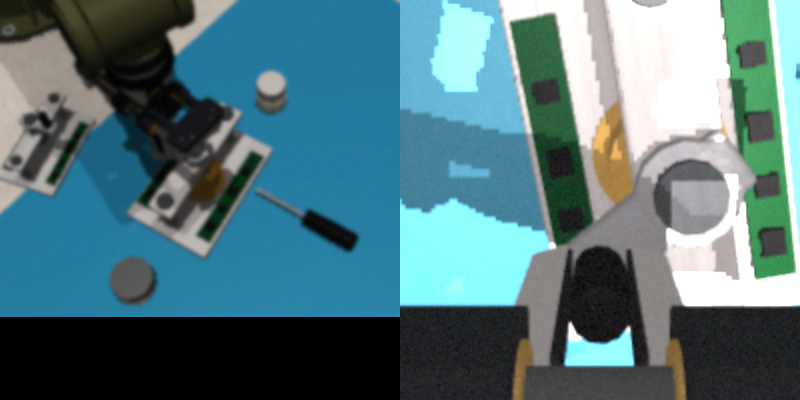

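The final view shows the grip, at right-crop (600,295), still between the pads. The jar (270,90), spool (132,278) and driver (310,220) look undisturbed. Handing in.

```bash
python3 -c "
from station import workorder
print(workorder.hand_in())"
```

```text
the job is handed in; nothing more can be done
None
```

I handed the job in at about 17 s, with the gripper still holding the grip of the larger press at a 10 N squeeze. No verdict was reported.

- **Backward:** I turned the crank 3.62 rad. The load on the tool then flipped from +5 N to -4.5 N, which marked the end of the thread. I lowered the hand and the screw went down about 7.4 mm, close to the 8 mm drop, without resistance. Trying to lower it further moved it no more.
- **Forward:** I turned it 6.35 rad from where I stopped, with no strike from the lug. The hand sank 8.2 mm, against 8 mm expected for one turn.
- **Last checks:** The finger opening read 18.0 mm, matching the grip's thickness. The residual force was about 4 N sideways and about 0 N vertically. The final picture showed the jar, spool and driver apparently undisturbed; I judged that by eye and did not measure it.
- **Uncertainty:** The drop angle is known only to about 0.27 rad, because it fell within one step. I added about 0.06 rad to the full turn to sit nearer the middle of that range. Counted from the true end of the thread, the turn is one full turn to within about 0.2 rad.

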